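# Unlatch the dental articulator and lay its upper arm open

### The job

Open the articulator, the hinged metal frame on which a lower and an upper dental cast are mounted: with the fingertips push its latch knob fully back, away from the front of the articulator, then push the crossbar at the front of the upper arm up and over, steadily, without flinging it or letting it drop, until the arm is past its balance point and lies back open by itself. Only push, and gently: squeeze and lift nothing, keep the robot off the two mounted casts, leave the articulator standing where it is, and do not disturb the spare cast, the jar and the wax carver near it.

Things in the scene. Friction and masses are not known exactly. Their poses are not given: they have to be found in the camera images.
- articulator: dental articulator, 1.5 kg, loose on rubber feet, 185 (x) x 160 (y) x 153 mm high. Origin: centre of its underside; -x is its front, facing about the robot's right, +x its rear with two hinge posts. Closed, the upper arm's plate is level, top at z = 112; thumbscrew at (-23, 0) and pin clamp at (-69, 0) rise to 124 and 130; a 7 mm pin hangs from the clamp. About 8 N at arm height slides or tips it
- latch_knob (a point): middle of the black knob (18 diameter, 20 high) on the steel latch lever; latched, at (33.5, 0, 143) mm in the articulator's frame, free-standing, its bottom 21 above the arm's plate. The lever swings about a level axis (parallel to the articulator's y) at (19, 0, 55)
- latch (a joint): latch lever, rad: 0 latched (its crosspiece hooks over two studs of the upper arm and locks it down), grows as the knob is pushed to the articulator's +x (rear); arm free from about 0.2, stop at 0.36 (knob 31 mm further back). Friction holds it where left; about 0.6 N at the knob moves it
- crossbar (a point): middle of the round crossbar at the front end of the upper arm: 12 diameter, 102 long, parallel to the articulator's y; closed, at (-93, 0, 108) mm in the articulator's frame, free space below it down to the worktop; a flat tongue, 24 wide, joins its middle to the arm; the pin stands 24 behind it and the arm's plate, 56 wide, begins 23 behind it
- hinge (a point): middle of the upper arm's hinge axis (parallel to the articulator's y), at (55, 0, 108) mm in the articulator's frame; the crossbar swings on a radius of 148 about it
- upper_arm (a joint): upper arm, rad: 0 closed and level, grows as the crossbar goes up and then back over the hinge; 1.57 upright, balance point about 1.7, rests open on its stop at 2.3. About 0.31 kg with its cast, some 2 N at the crossbar lifts it; damped hinge, falls by itself to either side of the balance point
- upper_cast: plaster dental cast fixed under the upper arm, teeth down, 66 x 68 x 29; origin: centre of its flat base. Closed, the two casts fill x = -57 to 11, y = -34 to 34, z = 31 to 87 mm in the articulator's frame
- lower_cast: plaster dental cast fixed on the base, teeth up, 61 x 65 x 29; origin: centre of its flat base
- spare_cast: loose white plaster dental cast, 68 x 66 x 29, standing beside the articulator; origin: centre of its underside
- red_jar: loose small jar with red lid, 41 diameter, 44 high; origin: centre of its underside
- carver: loose wax carver (thin metal tool with black grip), 144 long along its y, 8 high; origin: its middle, on the worktop

How it is judged:
By the outcome, as a careful person would: the job done as asked, in the order asked, and still so for the second after the job is handed in, with the robot touching nothing.
It also fails if it takes over 61 s, if anything falls off the work surface, if the arm or the gripper's body presses on something with over 40 N, if the wrist force passes 120 N, or if a joint passes its speed limit or range.

### The arm

A 6-joint arm with a two-finger parallel gripper is mounted at the origin on a cart in front of the work surface, level with it; the furniture and walls round the work are solid. World frame = base frame: x ahead of the robot, y to its left, z up, the work surface at z = 0. Lengths are in m, angles in degrees, forces in N, time in s.
With the tool pointing down it reaches from about 0.3 to 0.75 m from the base axis. Payload 8.5 kg.
Tool frame: the origin (TCP) lies midway between the tips of the shut fingers; the grasp point (between the pads) lies 19 mm behind it (env.pinch_z is the z of the grasp point in the tool frame, in m); z points along the fingers, y is the line along which they close (so a half turn about z gives the same grasp; the last joint's range is limited). The gripper opens to 85 mm and grips with 20 to 120 N. Pads are 22 mm wide; open, the fingers measure 114 mm over their backs; the gripper's body (76 mm by 85 mm) begins 54 mm behind the grasp point. The pads swing forward as they close: fully open they stand 13 mm farther back than shut.
Start: joints at [58.997, 21.807, 74.336, -0, 83.858, -12.336], TCP at [0.176, 0.521, 0.231] pointing down, gripper open.
Joint ranges: [-178.18, 178.18], [-50.72, 133.34], [12.68, 142.11], [-81.47, 261.47], [9.98, 163.14], [-165.26, 165.26]. Speed limits (degrees/s): [136.94, 136.94, 180, 180, 180, 180].

### API

Orientations are given as a 3x3 rotation matrix whose columns are the frame's x, y, z axes.
In Python, from rig import env gives the robot as it stands.
- The arm moves only by the tool arm_command, never from a script. Its argument "deltas" is a list of rows, each an object of numbers: "rx", "ry", "rz": the turn, a rotation vector about the tool's x, y, z in rad; "dx", "dy", "dz": the shift along the tool's x, y, z in m; "fingers": the finger opening in m, from 0 to 0.0854. In form: [{"rx": .., "ry": .., "rz": .., "dx": .., "dy": .., "dz": .., "fingers": ..}, ...]. A call has 1 to 12 rows; each row shifts and turns the commanded pose from where the row before left it, along the tool's axes as they then stand; what a row does not reach is not made up. A row lasts 1/10 s, in which the tool goes at most 50 mm and 8.59 degrees, less where a joint would pass 70% of its speed; a pose out of reach is approached as far as the arm can. A call is refused whole if a number of a shift passes 0.05 or a number of a turn 0.15, either way. A call with a gripper value outside its range is refused whole. The fingers move at their own pace and stop on an object; "squeeze" is the grip in N (left out, the last holds). Time passes only in rows, so rows that do not move let the fingers close. It gives the time, the measured TCP pose, the force, the opening and the grip force at its end, in the units of the state.
- env.observe(): the state, without advancing time (a new reading comes with each control period).
- env.get_image(name): name is "scene" or "top" or "wrist"; returns a dict with "color" (480x640x3 uint8, blue, green, red), "camera_matrix" (3x3 intrinsics, pixels), "k1" (the pictures are not rectified: a ray, as slopes to the right and down, at radius r is drawn at 1 + k1 r^2 times it, then the intrinsics apply), "eye" and "orientation" of the camera in the world. Camera axes: x right, y up, looking along -z (the intrinsics and any distortion apply to the point x, -y, -z); pixel columns grow to the right and rows downward; lengths in m; the calibration is good to about 2 mm. A picture is of the moment at which its call begins. There is no depth.
- env.close_job(): hands the job in; it is judged then, once.
Trained networks look in a picture, given as the dict that the camera call returned (one of the last four; its "shot" number tells which), for a name from the list of things; names that differ only in an ending like _2 or _b are one class to them, and where a whole thing is asked for, a point or a joint stands for the part that bears it (a point fixed in the world has none). Each returns a list of dicts, best first, with "p" (0 to 1); they miss things now and then, are a little off and sometimes report something else, mostly with a low value. They report only what shows in the picture. A call takes as long as a camera call.
- env.look_for(query, picture): "box" ([left, top, right, bottom] in pixels, round what is visible of it).
- env.tip_of(query, picture): "location" ([column, row] in pixels: a listed point, or the origin of a listed thing).
The state is a dict: "time_s": time; "q": joint angles; "qvel": joint speeds; "joint_efforts": joint torques, N m; "position": TCP position; "tool_rot": TCP orientation; "ft_force": force on the tool from outside, world axes, zero at the start; "wrist_torque": the same for the moment, N m; "grip_width": finger opening in m; "gripper_force": force on a finger pad.
Only numpy, scipy, OpenCV 4.12 (cv2) and the standard library are available. Lean on these libraries where they do the work, as an engineer would, in place of code of your own. Each camera call takes 0.05 s, during which the arm holds its last target. There are 200 camera calls.

## Working session

There is one attempt and no reset: what is moved stays moved. The work goes in short steps, Python scripts to look and compute and a tool call to move; the robot and the scene stay as the last step left them, time stands still between calls to the robot, and variables do not carry over. Pictures are saved under pics/ and viewed, at most 10 in all, crops included, and the job is handed in when it is done.

Besides the shell and the picture viewer there is one more tool, called after "Call:" as a command line: name --argument value ..., lists and objects as JSON in quotes. arm_command: Moves the arm, as the interface text tells. Its arguments: {"type":"object","properties":{"deltas":{"type":"array"},"squeeze":{"type":"number"}},"required":["deltas"]}

```bash
ls; mkdir -p pics; cat > h.py <<'E'
import numpy as np, cv2
from rig import env
from scipy.optimize import least_squares
def project(im,P):
    P=np.atleast_2d(P); c=(P-np.array(im["eye"]))@np.array(im["orientation"])
    s=np.c_[c[:,0]/-c[:,2],-c[:,1]/-c[:,2]]
    s=s*(1+im["k1"]*(s**2).sum(1,keepdims=True))
    K=np.array(im["camera_matrix"]); return (np.c_[s,np.ones(len(s))]@K.T)[:,:2]
E
python3 - <<'E'
from h import *
for n in("scene","top"):
    im=env.get_image(n); cv2.imwrite(f"pics/{n}0.png",im["color"]); print(n,im["eye"],im["k1"])
    for q in("latch_knob","crossbar","hinge","articulator","spare_cast","red_jar","carver","upper_cast"):
        for r in env.tip_of(q,im)[:2]: print(q,np.round(r["location"],1),round(r["p"],2))
o=env.observe(); print(o["time_s"],np.round(o["tool_rot"],3).tolist(),o["position"],env.pinch_z)
E
```

```text
pics
scene [-0.01766907 -0.40694203  0.90075697] -0.1288620583013795
latch_knob [315.9 205. ] 0.74
crossbar [371.1 250.2] 0.96
hinge [303.9 212.5] 0.9
articulator [324.5 262.8] 0.59
spare_cast [426.7 374.2] 0.58
red_jar [268.7 222.7] 0.62
carver [352.8 337.6] 0.49
upper_cast [339.4 239.7] 0.49
top [0.29227739 0.10866672 1.48233194] -0.0019667027451768146
latch_knob [321.1 238.9] 0.44
hinge [309.8 243.4] 0.64
articulator [334.  244.4] 0.74
spare_cast [447.  258.5] 0.78
red_jar [271.9 252.5] 0.64
red_jar [450.  257.2] 0.52
carver [389.2 276.7] 0.69
upper_cast [339.4 240.3] 0.43
0.9 [[-0.947, 0.32, 0.0], [0.32, 0.947, -0.0], [-0.0, -0.0, -1.0]] [0.17602247 0.52104958 0.23132191] -0.0187
```

View pics/scene0.png

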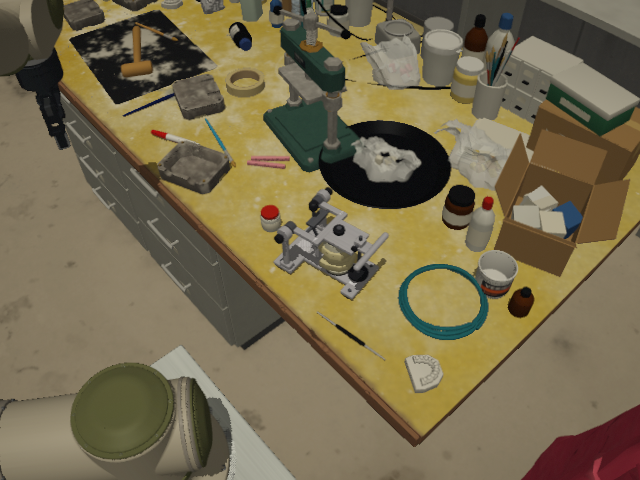

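View pics/top0.png

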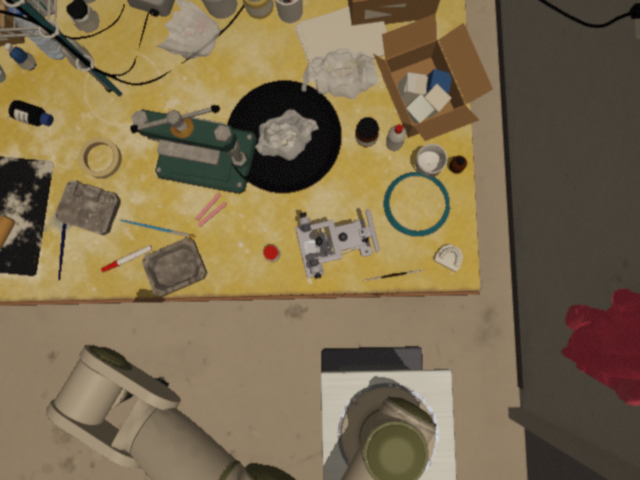

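```bash
python3 - <<'E'
from h import *
obs=[]
names={"latch_knob":(33.5,0,143),"crossbar":(-93,0,108),"hinge":(55,0,108),"articulator":(0,0,0)}
ims=[env.get_image("scene"),env.get_image("top")]
for im in ims:
    for q in names:
        r=env.tip_of(q,im)
        if r: obs.append((im,np.array(names[q])/1e3,np.array(r[0]["location"]),q))
def pose(v,p): c,s=np.cos(v[2]),np.sin(v[2]); return np.array([v[0]+c*p[0]-s*p[1],v[1]+s*p[0]+c*p[1],p[2]])
f=lambda v:np.concatenate([project(im,pose(v,p))[0]-l for im,p,l,q in obs])
for y0 in(1.5,0,3):
    r=least_squares(f,[.3,.1,y0],loss="soft_l1",f_scale=2); print(r.x,np.degrees(r.x[2]),r.cost)
    for o,e in zip(obs,f(r.x).reshape(-1,2)): print(o[3],np.round(e,1))
v=r.x
for q,z in(("spare_cast",0),("red_jar",0),("carver",.004)):
    ob=[(im,env.tip_of(q,im)) for im in ims]
    ob=[(im,np.array(t[0]["location"])) for im,t in ob if t]
    for im,l in ob: print(q,least_squares(lambda a:project(im,[a[0],a[1],z])[0]-l,[.4,.1]).x)
E
```

```text
[0.46644276 0.11822048 1.76863601] 101.33537877995713 158.14072829131302
latch_knob [-21.4 -54.1]
crossbar [-2.   0.3]
hinge [-0.9  1. ]
articulator [ 5.9 -1.6]
latch_knob [ 1.  -0.2]
crossbar [ 0.6 -0.4]
hinge [1.6 0.1]
articulator [ 0.9 -1. ]
[0.46644276 0.11822048 1.76863606] 101.33538195100239 158.1407282913194
latch_knob [-21.4 -54.1]
crossbar [-2.   0.3]
hinge [-0.9  1. ]
articulator [ 5.9 -1.6]
latch_knob [ 1.  -0.2]
crossbar [ 0.6 -0.4]
hinge [1.6 0.1]
articulator [ 0.9 -1. ]
[0.46644276 0.11822048 1.76863608] 101.33538299841761 158.14072829132368
latch_knob [-21.4 -54.1]
crossbar [-2.   0.3]
hinge [-0.9  1. ]
articulator [ 5.9 -1.6]
latch_knob [ 1.  -0.2]
crossbar [ 0.6 -0.4]
hinge [1.6 0.1]
articulator [ 0.9 -1. ]
spare_cast [ 0.42452087 -0.16714748]
spare_cast [ 0.42261791 -0.16549784]
red_jar [0.44187244 0.2784687 ]
red_jar [0.44584793 0.27278712]
carver [ 0.37809605 -0.03122071]
carver [ 0.38008963 -0.02513859]
```

The scene picture shows the articulator near (335,250), its crossbar on the right at about (370,255), and the carver and spare cast in front of it. In the top picture it is at about (335,243), the red jar is at (271,252) and the spare cast is at (448,257). The articulator's front faces the robot's right, with a yaw of about 101°. I'll move above it and look with the wrist camera.

Call:
arm_command --deltas '[{"dx": -0.034, "dy": -0.029, "dz": -0.006, "fingers": 0}, {"dx": -0.034, "dy": -0.029, "dz": -0.006}, {"dx": -0.034, "dy": -0.029, "dz": -0.006}, {"dx": -0.034, "dy": -0.029, "dz": -0.006}, {"dx": -0.034, "dy": -0.029, "dz": -0.006}, {"dx": -0.034, "dy": -0.029, "dz": -0.006}, {"dx": -0.034, "dy": -0.029, "dz": -0.006}, {"dx": -0.034, "dy": -0.029, "dz": -0.006}, {"dx": -0.034, "dy": -0.029, "dz": -0.006}, {"dx": -0.034, "dy": -0.029, "dz": -0.006}, {"dx": -0.034, "dy": -0.029, "dz": -0.006}, {"dx": -0.034, "dy": -0.029, "dz": -0.006}]'

```text
invalid input
```

Call:
arm_command --deltas '[{"rz": 0.15}, {"rz": 0.15}, {"rz": 0.15}, {"rz": 0.15}, {"rz": 0.15}, {"rz": 0.15}, {"rz": 0.15}, {}]'

```text
invalid input
```

```bash
cat >> h.py <<'E'
N={"latch_knob":(33.5,0,143),"crossbar":(-93,0,108),"hinge":(55,0,108),"articulator":(0,0,0)}
def pose(v,p): c,s=np.cos(v[2]),np.sin(v[2]); return np.array([v[0]+c*p[0]-s*p[1],v[1]+s*p[0]+c*p[1],p[2]])
def fit(ims,names=N):
    obs=[]
    for n,im in ims:
        for q in names:
            r=env.tip_of(q,im)
            if r: obs.append((im,np.array(names[q])/1e3,np.array(r[0]["location"]),q,n))
    def f(v):
        return np.concatenate([(project(im,pose(v,p))[0]-l)*np.linalg.norm(pose(v,p)-im["eye"])/im["camera_matrix"][0][0]*1e3 for im,p,l,q,n in obs])
    r=least_squares(f,[.466,.118,1.77],loss="soft_l1",f_scale=2)
    for o,e in zip(obs,f(r.x).reshape(-1,2)): print(o[4],o[3],o[2].round(1),"mm",np.round(e,1))
    print(r.x); return r.x
E
python3 - <<'E'
from h import *
o=env.observe(); print(o["time_s"],np.round(o["q"],2),np.round(o["tool_rot"],3).tolist(),o["position"],o["grip_width"],o["ft_force"])
ims=[(n,env.get_image(n)) for n in("wrist","scene","top")]
w=ims[0][1];cv2.imwrite("pics/w1.png",w["color"]);print(w["eye"],w["camera_matrix"][0][0],w["k1"])
v=fit(ims)
E
```

```text
1.7 [ 59.    21.81  74.34  -0.    83.86 -12.33] [[-0.947, 0.32, 0.0], [0.32, 0.947, -0.0], [-0.0, -0.0, -1.0]] [0.17602896 0.52105083 0.23130821] 0.08574693933878443 [-0.43126888  0.52920324  1.27262321]
[0.09396021 0.54926952 0.37423599] 338.49478238507083 0.008032050106394645
wrist crossbar [213.7 427.2] mm [-396.2  302. ]
wrist articulator [126.3 458. ] mm [5.3 9.3]
scene latch_knob [314.6 205.1] mm [-1.   0.2]
scene crossbar [371.9 251.5] mm [-2.2 -0.2]
scene hinge [307.  212.7] mm [-3.3  1. ]
scene articulator [327.8 266.1] mm [ 0.9 -4.1]
top latch_knob [319.8 239.4] mm [-3.9  1.7]
top crossbar [372.  229.6] mm [-0.3  3.4]
top hinge [309.8 243.2] mm [-0.6  1.5]
top articulator [331.2 247.8] mm [ 5.1 -8.4]
[0.46442124 0.12001444 1.74811302]
```

View pics/w1.png

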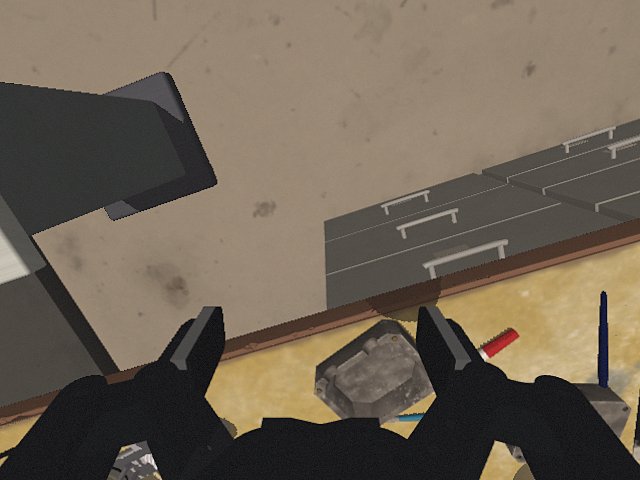

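The wrist camera does not see the articulator from here; it shows the fingers at the bottom, the table edge and a grey tray at (375,370). I'll resend the move with every key filled in.

Call:
arm_command --deltas '[{"rx": 0, "ry": 0, "rz": 0, "dx": -0.034, "dy": -0.029, "dz": -0.006, "fingers": 0}, {"rx": 0, "ry": 0, "rz": 0, "dx": -0.034, "dy": -0.029, "dz": -0.006, "fingers": 0}, {"rx": 0, "ry": 0, "rz": 0, "dx": -0.034, "dy": -0.029, "dz": -0.006, "fingers": 0}, {"rx": 0, "ry": 0, "rz": 0, "dx": -0.034, "dy": -0.029, "dz": -0.006, "fingers": 0}, {"rx": 0, "ry": 0, "rz": 0, "dx": -0.034, "dy": -0.029, "dz": -0.006, "fingers": 0}, {"rx": 0, "ry": 0, "rz": 0, "dx": -0.034, "dy": -0.029, "dz": -0.006, "fingers": 0}, {"rx": 0, "ry": 0, "rz": 0, "dx": -0.034, "dy": -0.029, "dz": -0.006, "fingers": 0}, {"rx": 0, "ry": 0, "rz": 0, "dx": -0.034, "dy": -0.029, "dz": -0.006, "fingers": 0}, {"rx": 0, "ry": 0, "rz": 0, "dx": -0.034, "dy": -0.029, "dz": -0.006, "fingers": 0}, {"rx": 0, "ry": 0, "rz": 0, "dx": -0.034, "dy": -0.029, "dz": -0.006, "fingers": 0}, {"rx": 0, "ry": 0, "rz": 0, "dx": -0.034, "dy": -0.029, "dz": -0.006, "fingers": 0}, {"rx": 0, "ry": 0, "rz": 0, "dx": -0.034, "dy": -0.029, "dz": -0.006, "fingers": 0}]'

```text
time_s: 3.65
position: [0.4518, 0.059, 0.3038]
tool_rot: [[-0.947, 0.32, 0.0], [0.32, 0.947, 0.0], [-0.0, 0.0, -1.0]]
ft_force: [0.8, 0.4, 0.7]
grip_width: 0.0002
gripper_force: 0.0
```

Call:
arm_command --deltas '[{"rx": 0, "ry": 0, "rz": 0.15, "dx": 0, "dy": 0, "dz": 0, "fingers": 0}, {"rx": 0, "ry": 0, "rz": 0.15, "dx": 0, "dy": 0, "dz": 0, "fingers": 0}, {"rx": 0, "ry": 0, "rz": 0.15, "dx": 0, "dy": 0, "dz": 0, "fingers": 0}, {"rx": 0, "ry": 0, "rz": 0.15, "dx": 0, "dy": 0, "dz": 0, "fingers": 0}, {"rx": 0, "ry": 0, "rz": 0.15, "dx": 0, "dy": 0, "dz": 0, "fingers": 0}, {"rx": 0, "ry": 0, "rz": 0.15, "dx": 0, "dy": 0, "dz": 0, "fingers": 0}, {"rx": 0, "ry": 0, "rz": 0.15, "dx": 0, "dy": 0, "dz": 0, "fingers": 0}, {"rx": 0, "ry": 0, "rz": 0, "dx": 0, "dy": 0, "dz": 0, "fingers": 0}]'

```text
time_s: 4.45
position: [0.4511, 0.0608, 0.3034]
tool_rot: [[-0.192, 0.981, 0.0], [0.981, 0.192, -0.0], [-0.0, 0.0, -1.0]]
ft_force: [0.2, -0.9, -0.4]
grip_width: 0.0002
gripper_force: 0.0
```

```bash
python3 - <<'E'
from h import *
o=env.observe(); print(o["time_s"],np.round(o["q"],2),np.round(o["tool_rot"],3).tolist(),o["position"],o["grip_width"],o["ft_force"])
ims=[(n,env.get_image(n)) for n in("wrist","scene","top")]
w=ims[0][1];cv2.imwrite("pics/w2.png",w["color"]);print(w["eye"])
v=fit(ims)
E
```

```text
4.45 [ -7.29   9.41  79.95   0.    90.63 -18.38] [[-0.192, 0.981, 0.0], [0.981, 0.192, -0.0], [-0.0, 0.0, -1.0]] [0.45114659 0.06077561 0.30337823] 0.00015865954192233612 [ 0.20616174 -0.93765082 -0.40404857]
[0.43302877 0.14501597 0.44628199]
wrist latch_knob [347.  114.5] mm [1.2 1.1]
wrist crossbar [340.7 241.6] mm [-0.1  1.4]
wrist hinge [344.2  93.5] mm [ 2.2 -2.2]
wrist articulator [336.5 144. ] mm [2.5 1.8]
scene latch_knob [313.6 205.2] mm [-1.8  1.2]
scene crossbar [372.  251.8] mm [-4.7  0.4]
scene hinge [304.1 209.9] mm [-0.6  7.4]
scene articulator [326.3 265.4] mm [ 1.3 -1.5]
top latch_knob [317.9 240.3] mm [-0.1  2.6]
top hinge [311.5 243.5] mm [-5.   3.8]
top articulator [331.1 247.3] mm [ 4.8 -4.2]
[0.46149271 0.12056869 1.74998747]
```

View pics/w2.png

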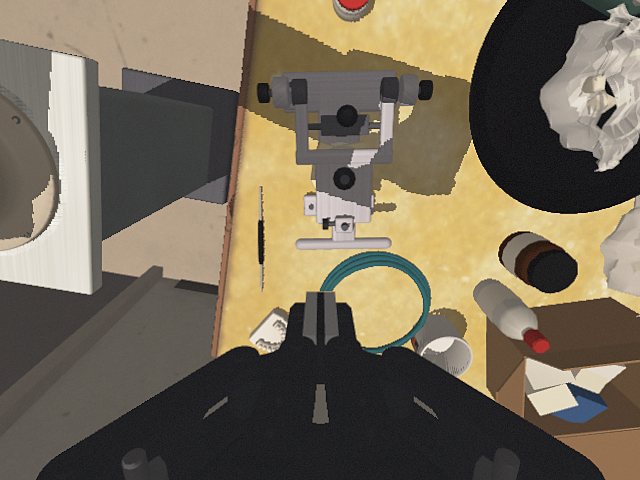

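The wrist picture shows the crossbar from (297,244) to (391,242), the knob at (347,115), the thumbscrew at (345,178) and the pin clamp at (344,225). The fingers are shut at (320,300), and the carver is at (262,240). I'll refine the pose from these points.

```bash
cat > f.py <<'E'
from h import *
w=env.get_image("wrist")
pts=[((-93,51,108),(297,243.5)),((-93,-51,108),(391,242.5)),((33.5,0,153),(347,114.5)),((-23,0,124),(345,178)),((-69,0,130),(344.5,225)),((33.5,0,143),(347,114.5))]
def f(v): return np.concatenate([(project(w,pose(v,np.array(p)/1e3))[0]-l) for p,l in pts])
r=least_squares(f,[.4615,.1206,1.75]);print(r.x,np.degrees(r.x[2]),f(r.x).reshape(-1,2).round(1).tolist())
v=r.x
o=env.observe();T=np.array(o["tool_rot"]);p=np.array(o["position"])
for a in((5,0,126),(33.5,0,143),(-93,0,108),(-93,51,108)):
    P=pose(v,np.array(a)/1e3);print(a,P.round(4),"tool delta",(T.T@(P-p)).round(4))
E
python3 f.py
```

```text
[0.46100134 0.12146401 1.78785469] 102.43652836034681 [[-1.4, -0.5], [0.7, -1.3], [0.6, -0.2], [-0.2, 0.4], [0.6, 1.6], [-0.3, 0.0]]
(5, 0, 126) [0.4599 0.1263 0.126 ] tool delta [0.0626 0.0213 0.1773]
(33.5, 0, 143) [0.4538 0.1542 0.143 ] tool delta [0.0911 0.0207 0.1603]
(-93, 0, 108) [0.481  0.0306 0.108 ] tool delta [-0.0353  0.0234  0.1953]
(-93, 51, 108) [0.4312 0.0197 0.108 ] tool delta [-0.0365 -0.0275  0.1953]
```

Call:
arm_command --deltas '[{"rx": 0, "ry": 0, "rz": -0.02, "dx": 0.031, "dy": 0.0105, "dz": 0, "fingers": 0}, {"rx": 0, "ry": 0, "rz": 0, "dx": 0.031, "dy": 0.0105, "dz": 0.01, "fingers": 0}, {"rx": 0, "ry": 0, "rz": 0, "dx": 0, "dy": 0, "dz": 0.04, "fingers": 0}, {"rx": 0, "ry": 0, "rz": 0, "dx": 0, "dy": 0, "dz": 0.04, "fingers": 0}, {"rx": 0, "ry": 0, "rz": 0, "dx": 0, "dy": 0, "dz": 0.03, "fingers": 0}, {"rx": 0, "ry": 0, "rz": 0, "dx": 0, "dy": 0, "dz": 0.02, "fingers": 0}, {"rx": 0, "ry": 0, "rz": 0, "dx": 0, "dy": 0, "dz": 0.01, "fingers": 0}, {"rx": 0, "ry": 0, "rz": 0, "dx": 0, "dy": 0, "dz": 0, "fingers": 0}, {"rx": 0, "ry": 0, "rz": 0, "dx": 0, "dy": 0, "dz": 0, "fingers": 0}]'

```text
time_s: 6.15
position: [0.4597, 0.1257, 0.1542]
tool_rot: [[-0.213, 0.977, 0.001], [0.977, 0.213, -0.0], [-0.0, 0.001, -1.0]]
ft_force: [-0.9, 1.3, 1.7]
grip_width: -0.0002
gripper_force: 0.0
```

```bash
python3 - <<'E'
from h import *
o=env.observe();print(o["time_s"],o["position"],np.round(o["q"],2),o["ft_force"])
w=env.get_image("wrist");s=env.get_image("scene")
a=cv2.resize(s["color"][170:310,250:410],(640,560));
cv2.imwrite("pics/c3.png",np.hstack([cv2.resize(w["color"],(400,300)),cv2.resize(a,(400,300))]))
E
```

```text
6.15 [0.45968133 0.12571972 0.1541937 ] [  1.02  18.95  92.95  -0.    68.02 -11.29] [-0.8543421   1.2617581   1.71599988]
```

View pics/c3.png

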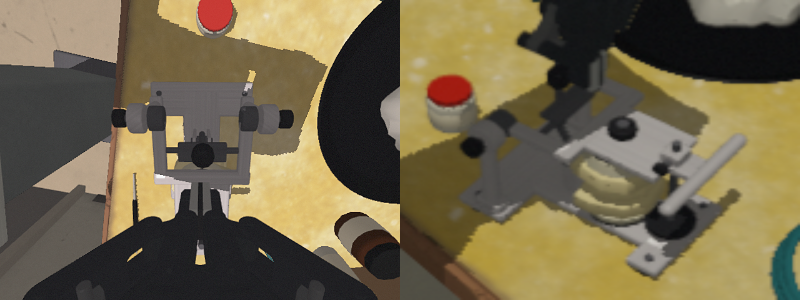

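The left half shows the fingers in line with the knob, at about (203,155), and just in front of it; the right half shows the tool above the arm's plate. Next I go down 26 mm and push.

Call:
arm_command --deltas '[{"rx": 0, "ry": 0, "rz": 0, "dx": 0, "dy": 0, "dz": 0.013, "fingers": 0}, {"rx": 0, "ry": 0, "rz": 0, "dx": 0, "dy": 0, "dz": 0.013, "fingers": 0}, {"rx": 0, "ry": 0, "rz": 0, "dx": 0, "dy": 0, "dz": 0, "fingers": 0}, {"rx": 0, "ry": 0, "rz": 0, "dx": 0.004, "dy": 0, "dz": 0, "fingers": 0}, {"rx": 0, "ry": 0, "rz": 0, "dx": 0.004, "dy": 0, "dz": 0, "fingers": 0}, {"rx": 0, "ry": 0, "rz": 0, "dx": 0.004, "dy": 0, "dz": 0, "fingers": 0}, {"rx": 0, "ry": 0, "rz": 0, "dx": 0.004, "dy": 0, "dz": 0, "fingers": 0}, {"rx": 0, "ry": 0, "rz": 0, "dx": 0.004, "dy": 0, "dz": 0, "fingers": 0}, {"rx": 0, "ry": 0, "rz": 0, "dx": 0.004, "dy": 0, "dz": 0, "fingers": 0}, {"rx": 0, "ry": 0, "rz": 0, "dx": 0.004, "dy": 0, "dz": 0, "fingers": 0}, {"rx": 0, "ry": 0, "rz": 0, "dx": 0, "dy": 0, "dz": 0, "fingers": 0}]'

```text
time_s: 7.35
position: [0.453, 0.1536, 0.1273]
tool_rot: [[-0.214, 0.977, -0.0], [0.977, 0.214, 0.0], [0.0, -0.0, -1.0]]
ft_force: [-0.2, -0.8, -0.3]
grip_width: 0.0
gripper_force: 0.0
```

```bash
python3 - <<'E'
from h import *
for i in range(3):
    w=env.get_image("wrist");o=env.observe();print(o["time_s"],o["position"],np.round(o["ft_force"],1))
    print([(x["location"],round(x["p"],2)) for q in("latch_knob","hinge") for x in env.tip_of(q,w)[:1]])
E
```

```text
7.4 [0.45305984 0.15338462 0.12733678] [ 0.2 -0.1  0.5]
[([325.0, 276.3], 0.63), ([324.6, 252.6], 0.65)]
7.55 [0.45316001 0.15308063 0.1273315 ] [ 0.3 -0.6 -0. ]
[([326.6, 276.4], 0.78)]
7.7 [0.45318678 0.15300302 0.12733717] [ 0.7 -0.2 -0.3]
[([325.4, 274.0], 0.84), ([327.3, 251.8], 0.92)]
```

Call:
arm_command --deltas '[{"rx": 0, "ry": 0, "rz": 0, "dx": 0.003, "dy": 0, "dz": 0, "fingers": 0}, {"rx": 0, "ry": 0, "rz": 0, "dx": 0.003, "dy": 0, "dz": 0, "fingers": 0}, {"rx": 0, "ry": 0, "rz": 0, "dx": 0.002, "dy": 0, "dz": 0, "fingers": 0}, {"rx": 0, "ry": 0, "rz": 0, "dx": 0, "dy": 0, "dz": 0, "fingers": 0}, {"rx": 0, "ry": 0, "rz": 0, "dx": 0, "dy": 0, "dz": 0, "fingers": 0}]'

```text
time_s: 8.3
position: [0.4514, 0.1611, 0.1273]
tool_rot: [[-0.214, 0.977, 0.0], [0.977, 0.214, 0.0], [0.0, 0.0, -1.0]]
ft_force: [0.1, -0.6, 0.4]
grip_width: 0.0002
gripper_force: 0.0
```

Call:
arm_command --deltas '[{"rx": 0, "ry": 0, "rz": 0, "dx": 0.001, "dy": 0, "dz": 0, "fingers": 0}, {"rx": 0, "ry": 0, "rz": 0, "dx": 0, "dy": 0, "dz": 0, "fingers": 0}]'

```text
time_s: 8.5
position: [0.4513, 0.1618, 0.1273]
tool_rot: [[-0.213, 0.977, 0.0], [0.977, 0.213, -0.0], [-0.0, -0.0, -1.0]]
ft_force: [0.9, -1.5, -0.6]
grip_width: -0.0005
gripper_force: 0.7
```

Call:
arm_command --deltas '[{"rx": 0, "ry": 0, "rz": 0, "dx": 0.001, "dy": 0, "dz": 0, "fingers": 0}, {"rx": 0, "ry": 0, "rz": 0, "dx": 0, "dy": 0, "dz": 0, "fingers": 0}]'

```text
time_s: 8.7
position: [0.4512, 0.1622, 0.1273]
tool_rot: [[-0.213, 0.977, 0.0], [0.977, 0.213, -0.002], [-0.002, -0.0, -1.0]]
ft_force: [0.1, -5.1, -1.4]
grip_width: -0.0001
gripper_force: 2.9
```

```bash
python3 - <<'E'
from h import *
for i in range(4):
    w=env.get_image("wrist");o=env.observe();print(o["time_s"],o["position"],np.round(o["ft_force"],1))
    print([(x["location"],round(x["p"],2)) for q in("latch_knob","hinge") for x in env.tip_of(q,w)[:1]])
E
```

```text
8.75 [0.4512111  0.16218852 0.12728237] [ 1.2 -5.1 -1. ]
[([325.7, 274.7], 0.81), ([328.1, 270.1], 0.83)]
8.9 [0.45120645 0.16220157 0.1272658 ] [ 0.6 -4.8 -1.4]
[([327.0, 275.4], 0.82), ([327.4, 269.4], 0.98)]
9.05 [0.45120045 0.16218305 0.1272544 ] [ 0.6 -6.  -0.8]
[([326.6, 274.9], 0.95), ([324.4, 266.6], 0.78)]
9.2 [0.45119492 0.16219201 0.12726328] [ 1.2 -5.5 -0.3]
[([326.0, 274.9], 0.89), ([326.4, 267.2], 0.8)]
```

The force rises to 5 N at the predicted stop, so the latch is fully back. I'll retreat, go up and look.

Call:
arm_command --deltas '[{"rx": 0, "ry": 0, "rz": 0, "dx": -0.005, "dy": 0, "dz": 0, "fingers": 0}, {"rx": 0, "ry": 0, "rz": 0, "dx": -0.015, "dy": 0, "dz": 0, "fingers": 0}, {"rx": 0, "ry": 0, "rz": 0, "dx": 0, "dy": 0, "dz": -0.03, "fingers": 0}, {"rx": 0, "ry": 0, "rz": 0, "dx": 0, "dy": 0, "dz": -0.04, "fingers": 0}, {"rx": 0, "ry": 0, "rz": 0, "dx": -0.01, "dy": 0, "dz": -0.04, "fingers": 0}, {"rx": 0, "ry": 0, "rz": 0, "dx": -0.04, "dy": 0, "dz": -0.02, "fingers": 0}, {"rx": 0, "ry": 0, "rz": 0, "dx": -0.04, "dy": 0, "dz": 0, "fingers": 0}, {"rx": 0, "ry": 0, "rz": 0, "dx": -0.04, "dy": 0, "dz": 0, "fingers": 0}, {"rx": 0, "ry": 0, "rz": 0, "dx": -0.04, "dy": 0, "dz": 0, "fingers": 0}, {"rx": 0, "ry": 0, "rz": 0, "dx": 0, "dy": 0, "dz": 0, "fingers": 0}]'

```text
time_s: 10.3
position: [0.4923, -0.0265, 0.257]
tool_rot: [[-0.209, 0.978, 0.0], [0.978, 0.209, -0.0], [-0.0, 0.0, -1.0]]
ft_force: [0.2, 1.5, 0.4]
grip_width: -0.0001
gripper_force: 0.0
```

```bash
python3 - <<'E'
from h import *
o=env.observe(); print(o["time_s"],np.round(o["q"],3).tolist(),np.round(o["tool_rot"],3).tolist(),o["position"],o["ft_force"])
w=env.get_image("wrist");cv2.imwrite("pics/w4.png",w["color"])
for q in("latch_knob","crossbar","hinge"): print(q,env.tip_of(q,w)[:1])
for v in([.461,.1215,1.788],):
    for a in((33.5,0,143),(63.6,0,132),(-93,0,108),(55,0,108),(-93,51,108),(-93,-51,108)): print(a,project(w,pose(v,np.array(a)/1e3)).round(1))
E
```

```text
10.3 [-16.859, 14.976, 80.237, -0.012, 84.779, -28.915] [[-0.209, 0.978, 0.0], [0.978, 0.209, -0.0], [-0.0, 0.0, -1.0]] [ 0.49230281 -0.02647258  0.25700416] [0.23971598 1.45756376 0.44582073]
latch_knob []
crossbar [{'location': [322.4, 152.9], 'p': 0.69}]
hinge []
(33.5, 0, 143) [[323.  -48.9]]
(63.6, 0, 132) [[ 322.8 -100.8]]
(-93, 0, 108) [[323.1 155.9]]
(55, 0, 108) [[322.6 -63.3]]
(-93, 51, 108) [[262.4 156.2]]
(-93, -51, 108) [[383.7 155.6]]
```

View pics/w4.png

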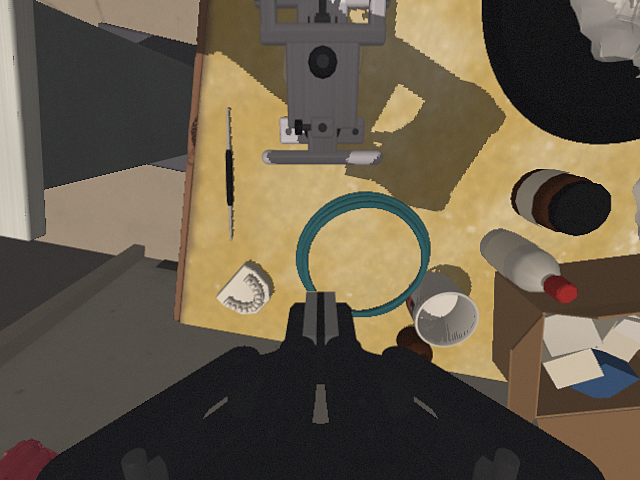

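The wrist picture shows the crossbar from (262,157) to (382,157), as predicted, so the articulator has not moved. The spare cast at (246,288) and the carver at (230,170) are also undisturbed. Now I tilt the tool 45° towards the rear so that the fingers can go under the bar.

Call:
arm_command --deltas '[{"rx": 0, "ry": 0.131, "rz": 0, "dx": -0.01, "dy": 0, "dz": 0, "fingers": 0}, {"rx": 0, "ry": 0.131, "rz": 0, "dx": -0.01, "dy": 0, "dz": 0, "fingers": 0}, {"rx": 0, "ry": 0.131, "rz": 0, "dx": -0.01, "dy": 0, "dz": 0, "fingers": 0}, {"rx": 0, "ry": 0.131, "rz": 0, "dx": -0.01, "dy": 0, "dz": 0, "fingers": 0}, {"rx": 0, "ry": 0.131, "rz": 0, "dx": 0, "dy": 0, "dz": 0, "fingers": 0}, {"rx": 0, "ry": 0.131, "rz": 0, "dx": 0, "dy": 0, "dz": 0, "fingers": 0}, {"rx": 0, "ry": 0, "rz": 0, "dx": 0, "dy": 0, "dz": 0, "fingers": 0}, {"rx": 0, "ry": 0, "rz": 0, "dx": 0, "dy": 0, "dz": 0, "fingers": 0}]'

```text
time_s: 11.3
position: [0.4999, -0.06, 0.2495]
tool_rot: [[-0.152, 0.977, -0.151], [0.692, 0.214, 0.689], [0.706, -0.0, -0.709]]
ft_force: [-0.1, 1.1, 0.0]
grip_width: -0.0
gripper_force: 0.0
```

```bash
cat > g.py <<'E'
from h import *
from scipy.spatial.transform import Rotation as Ro
V=[.461,.1215,1.788]
def toart(p): c,s=np.cos(V[2]),np.sin(V[2]);d=np.array(p)-[V[0],V[1],0];return np.array([c*d[0]+s*d[1],-s*d[0]+c*d[1],d[2]])*1e3
def tool(alpha): # columns in art frame: x=n, z=d
    a=np.radians(alpha);n=np.array([np.sin(a),0,np.cos(a)]);d=np.array([np.cos(a),0,-np.sin(a)]);return np.c_[n,np.cross(d,n),d]
def tcp(th,alpha,gap,s=20,y=35):
    B=np.array([55-148*np.cos(th),y,108+148*np.sin(th)]);T=tool(alpha);return B-(17+gap)*T[:,0]+s*T[:,2]
Rw=Ro.from_euler("z",V[2]).as_matrix()
def status():
    o=env.observe();T=np.array(o["tool_rot"]);Ta=Rw.T@T
    print("t",o["time_s"],"q",np.round(o["q"],1).tolist(),"art",toart(o["position"]).round(1),"alpha",np.degrees(np.arctan2(-Ta[2,2],Ta[0,2])).round(1),"F_art",(Rw.T@o["ft_force"]).round(1));return o,Ta
def delta(o,Ta,goal,al):
    d=Ta.T@(goal-toart(o["position"]));rv=Ro.from_matrix(Ta.T@tool(al)).as_rotvec();print("tool delta mm",d.round(1),"rot rad",rv.round(3))
E
python3 - <<'E'
from g import *
o,Ta=status()
g=tcp(0,45,15); print("under",g,"pre",g-60*tool(45)[:,2])
delta(o,Ta,g-60*tool(45)[:,2],45);delta(o,Ta,g,45)
E
```

```text
t 11.3 q [-35.3, 28.2, 73.3, 30.7, 111.6, -44.8] art [-185.6    1.1  249.5] alpha 45.1 F_art [ 1.1 -0.1  0. ]
under [-101.48528137   35.           71.23044738] pre [-143.91168825   35.          113.65685425]
tool delta mm [-66.3 -33.9 125.7] rot rad [ 0.001  0.002 -0.001]
tool delta mm [-66.2 -33.9 185.7] rot rad [ 0.001  0.002 -0.001]
```

Call:
arm_command --deltas '[{"rx": 0, "ry": 0, "rz": 0, "dx": -0.022, "dy": -0.012, "dz": 0, "fingers": 0}, {"rx": 0, "ry": 0, "rz": 0, "dx": -0.022, "dy": -0.011, "dz": 0.01, "fingers": 0}, {"rx": 0, "ry": 0, "rz": 0, "dx": -0.022, "dy": -0.011, "dz": 0.02, "fingers": 0}, {"rx": 0, "ry": 0, "rz": 0, "dx": 0, "dy": 0, "dz": 0.03, "fingers": 0}, {"rx": 0, "ry": 0, "rz": 0, "dx": 0, "dy": 0, "dz": 0.03, "fingers": 0}, {"rx": 0, "ry": 0, "rz": 0, "dx": 0, "dy": 0, "dz": 0.026, "fingers": 0}, {"rx": 0, "ry": 0, "rz": 0, "dx": 0, "dy": 0, "dz": 0.01, "fingers": 0}, {"rx": 0, "ry": 0, "rz": 0, "dx": 0, "dy": 0, "dz": 0, "fingers": 0}, {"rx": 0, "ry": 0, "rz": 0, "dx": 0, "dy": 0, "dz": 0, "fingers": 0}]'

```text
time_s: 12.2
position: [0.4582, -0.0268, 0.1148]
tool_rot: [[-0.153, 0.977, -0.15], [0.692, 0.214, 0.689], [0.706, 0.002, -0.709]]
ft_force: [-0.3, -0.4, -0.1]
grip_width: -0.0001
gripper_force: 0.0
```

```bash
python3 - <<'E'
from g import *
o,Ta=status(); delta(o,Ta,tcp(0,45,15),45)
w=env.get_image("wrist");s=env.get_image("scene")
cv2.imwrite("pics/c5.png",np.hstack([cv2.resize(w["color"],(400,300)),cv2.resize(s["color"][150:330,240:480],(400,300))]))
E
```

```text
t 12.2 q [-35.0, 33.0, 91.3, 28.6, 91.6, -56.1] art [-144.2   34.7  114.8] alpha 45.1 F_art [-0.3  0.4 -0.1]
tool delta mm [-0.4 -0.5 61. ] rot rad [0.002 0.002 0.   ]
```

View pics/c5.png

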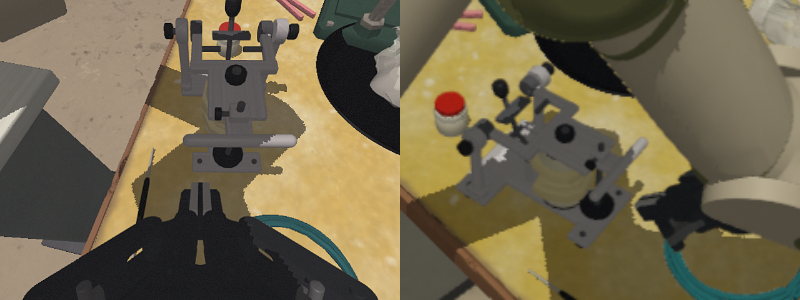

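The left half shows the fingers, at about (200,200), in front of the near half of the bar, which spans columns 183–297. The right half shows the latch knob tipped back at (500,88). The path under the bar is clear, so I slide in.

Call:
arm_command --deltas '[{"rx": 0, "ry": 0, "rz": 0, "dx": 0, "dy": 0, "dz": 0.02, "fingers": 0}, {"rx": 0, "ry": 0, "rz": 0, "dx": 0, "dy": 0, "dz": 0.02, "fingers": 0}, {"rx": 0, "ry": 0, "rz": 0, "dx": 0, "dy": 0, "dz": 0.015, "fingers": 0}, {"rx": 0, "ry": 0, "rz": 0, "dx": 0, "dy": 0, "dz": 0.006, "fingers": 0}, {"rx": 0, "ry": 0, "rz": 0, "dx": 0.004, "dy": 0, "dz": 0, "fingers": 0}, {"rx": 0, "ry": 0, "rz": 0, "dx": 0.004, "dy": 0, "dz": 0, "fingers": 0}, {"rx": 0, "ry": 0, "rz": 0, "dx": 0.003, "dy": 0, "dz": 0, "fingers": 0}, {"rx": 0, "ry": 0, "rz": 0, "dx": 0, "dy": 0, "dz": 0, "fingers": 0}, {"rx": 0, "ry": 0, "rz": 0, "dx": 0, "dy": 0, "dz": 0, "fingers": 0}]'

```text
time_s: 13.2
position: [0.4468, 0.0231, 0.0788]
tool_rot: [[-0.151, 0.977, -0.15], [0.691, 0.213, 0.691], [0.707, 0.001, -0.707]]
ft_force: [-0.7, 0.0, -0.9]
grip_width: -0.0001
gripper_force: 0.0
```

```bash
cat > plan.py <<'E'
from g import *
import sys
o,Ta=status()
# estimate th from current pose, then 12-row plan
def plan(t0,t1,n,gap=0):
    f=lambda th:(tcp(th,min(90,45+np.degrees(th)/2),gap),tool(min(90,45+np.degrees(th)/2)))
    for a,b in zip(np.linspace(t0,t1,n+1)[:-1],np.linspace(t0,t1,n+1)[1:]):
        (p,T),(p2,T2)=f(a),f(b);print((T.T@(p2-p)).round(1),Ro.from_matrix(T.T@T2).as_rotvec().round(3)[1],round(b,3))
t0,t1,n=map(float,sys.argv[1:4])
delta(o,Ta,tcp(t0,min(90,45+np.degrees(t0)/2),0),min(90,45+np.degrees(t0)/2))
plan(t0,t1,int(n))
E
python3 plan.py 0 .36 11
```

```text
t 13.2 q [-31.0, 34.6, 97.5, 31.2, 83.4, -57.1] art [-93.   35.   78.8] alpha 45.0 F_art [ 0.2  0.6 -0.9]
tool delta mm [ 3.7  0.  -0.7] rot rad [ 0.002 -0.    -0.001]
[ 3.2  0.  -3.6] -0.016 0.033
[ 3.2  0.  -3.6] -0.016 0.065
[ 3.3  0.  -3.5] -0.016 0.098
[ 3.3  0.  -3.5] -0.016 0.131
[ 3.4  0.  -3.4] -0.016 0.164
[ 3.4  0.  -3.4] -0.016 0.196
[ 3.5  0.  -3.3] -0.016 0.229
[ 3.5  0.  -3.2] -0.016 0.262
[ 3.6  0.  -3.2] -0.016 0.295
[ 3.6  0.  -3.1] -0.016 0.327
[ 3.7  0.  -3. ] -0.016 0.36
```

Call:
arm_command --deltas '[{"rx": 0, "ry": 0, "rz": 0, "dx": 0.002, "dy": 0, "dz": 0, "fingers": 0}, {"rx": 0, "ry": 0, "rz": 0, "dx": 0.002, "dy": 0, "dz": 0, "fingers": 0}, {"rx": 0, "ry": -0.016, "rz": 0, "dx": 0.0032, "dy": 0, "dz": -0.0036, "fingers": 0}, {"rx": 0, "ry": -0.016, "rz": 0, "dx": 0.0032, "dy": 0, "dz": -0.0036, "fingers": 0}, {"rx": 0, "ry": 0, "rz": 0, "dx": 0, "dy": 0, "dz": 0, "fingers": 0}]'

```text
time_s: 13.7
position: [0.4467, 0.0245, 0.0912]
tool_rot: [[-0.157, 0.977, -0.145], [0.715, 0.213, 0.666], [0.682, 0.001, -0.732]]
ft_force: [-0.3, -7.7, -1.3]
grip_width: -0.0001
gripper_force: 3.2
```

Call:
arm_command --deltas '[{"rx": 0, "ry": -0.016, "rz": 0, "dx": 0.0033, "dy": 0, "dz": -0.0035, "fingers": 0}, {"rx": 0, "ry": -0.016, "rz": 0, "dx": 0.0033, "dy": 0, "dz": -0.0035, "fingers": 0}, {"rx": 0, "ry": -0.016, "rz": 0, "dx": 0.0034, "dy": 0, "dz": -0.0034, "fingers": 0}]'

```text
time_s: 14.0
position: [0.4466, 0.0247, 0.1053]
tool_rot: [[-0.163, 0.977, -0.137], [0.746, 0.213, 0.631], [0.646, 0.0, -0.763]]
ft_force: [-0.3, -7.8, -0.6]
grip_width: 0.0003
gripper_force: 3.4
```

```bash
python3 plan.py .164 .524 11; python3 - <<'E'
from g import *
w=env.get_image("wrist");print([(q,x["location"],x["p"]) for q in("crossbar","latch_knob") for x in env.tip_of(q,w)[:1]])
for th in(0,.1,.164): print(th,project(w,pose(V,np.array([55-148*np.cos(th),0,108+148*np.sin(th)])/1e3)))
E
```

```text
t 14.0 q [-29.5, 30.0, 96.9, 29.0, 83.4, -53.2] art [-91.4  34.9 105.3] alpha 49.8 F_art [-7.6  1.9 -0.6]
tool delta mm [ 0.7 -0.1 -0.2] rot rad [ 0.002  0.001 -0.002]
[ 3.4  0.  -3.4] -0.016 0.197
[ 3.5  0.  -3.3] -0.016 0.229
[ 3.5  0.  -3.2] -0.016 0.262
[ 3.6  0.  -3.2] -0.016 0.295
[ 3.6  0.  -3.1] -0.016 0.328
[ 3.7  0.  -3. ] -0.016 0.36
[ 3.7  0.  -3. ] -0.016 0.393
[ 3.7  0.  -2.9] -0.016 0.426
[ 3.8  0.  -2.8] -0.016 0.459
[ 3.8  0.  -2.8] -0.016 0.491
[ 3.9  0.  -2.7] -0.016 0.524
[('crossbar', [408.4, 295.7], 0.61), ('latch_knob', [382.3, 27.5], 0.91)]
0 [[397.83529252 313.3454533 ]]
0.1 [[405.05303326 306.33740608]]
0.164 [[410.19239903 299.25216806]]
```

```bash
cat > plan.py <<'E'
from g import *
import sys
o,Ta=status()
al=lambda th: 50 if th<.9 else min(90,50+40*(th-.9)/.67)
s=lambda th: 20-10*(th-.164) if th<.9 else 12.6-3*(th-.9)
f=lambda th:(tcp(th,al(th),0,s(th)),tool(al(th)))
t0,t1,n=map(float,sys.argv[1:4]); L=np.linspace(t0,t1,int(n)+1)
delta(o,Ta,f(t0)[0],al(t0))
for a,b in zip(L[:-1],L[1:]):
    (p,T),(p2,T2)=f(a),f(b);print((T.T@(p2-p)).round(1),Ro.from_matrix(T.T@T2).as_rotvec().round(3)[1],round(b,3))
w=env.get_image("wrist");print([(q,x["location"],x["p"]) for q in("crossbar","hinge") for x in env.tip_of(q,w)[:1]])
for th in(0,t0-.05,t0,t0+.05): print(th,project(w,pose(V,np.array([55-148*np.cos(th),0,108+148*np.sin(th)])/1e3)))
print("hinge",project(w,pose(V,[.055,0,.108])))
E
python3 plan.py .164 .494 11
```

```text
t 14.15 q [-29.5, 30.0, 96.9, 29.0, 83.4, -53.2] art [-91.3  34.8 105.6] alpha 49.8 F_art [-6.7  1.3 -1.3]
tool delta mm [ 0.3 -0.2 -0.2] rot rad [ 0.003 -0.004 -0.001]
[ 3.4  0.  -3.1] 0.0 0.194
[ 3.5  0.  -3. ] 0.0 0.224
[ 3.6  0.  -2.9] 0.0 0.254
[ 3.7  0.  -2.8] 0.0 0.284
[ 3.7  0.  -2.7] 0.0 0.314
[ 3.8  0.  -2.6] 0.0 0.344
[ 3.9  0.  -2.5] 0.0 0.374
[ 3.9  0.  -2.4] 0.0 0.404
[ 4.   0.  -2.2] 0.0 0.434
[ 4.   0.  -2.1] 0.0 0.464
[ 4.1  0.  -2. ] 0.0 0.494
[('crossbar', [407.5, 300.9], 0.85), ('hinge', [378.1, 75.5], 0.76)]
0 [[397.50883917 313.79458495]]
0.114 [[405.80234396 305.47844532]]
0.164 [[409.84735578 299.78314768]]
0.21400000000000002 [[414.15604012 292.62475789]]
hinge [[378.00795034  74.69703885]]
```

Call:
arm_command --deltas '[{"rx": 0, "ry": 0, "rz": 0, "dx": 0, "dy": 0, "dz": -0.002, "fingers": 0}, {"rx": 0, "ry": 0, "rz": 0, "dx": 0.0034, "dy": 0, "dz": -0.0031, "fingers": 0}]'

```text
time_s: 14.5
position: [0.4463, 0.0251, 0.1114]
tool_rot: [[-0.162, 0.977, -0.138], [0.744, 0.213, 0.634], [0.649, -0.0, -0.761]]
ft_force: [1.1, -2.5, -1.6]
grip_width: -0.0002
gripper_force: 1.2
```

Call:
arm_command --deltas '[{"rx": 0, "ry": 0, "rz": 0, "dx": 0.0035, "dy": 0, "dz": -0.003, "fingers": 0}, {"rx": 0, "ry": 0, "rz": 0, "dx": 0.0036, "dy": 0, "dz": -0.0029, "fingers": 0}, {"rx": 0, "ry": 0, "rz": 0, "dx": 0.0037, "dy": 0, "dz": -0.0028, "fingers": 0}]'

```text
time_s: 14.8
position: [0.4456, 0.0281, 0.1256]
tool_rot: [[-0.163, 0.977, -0.138], [0.743, 0.214, 0.634], [0.649, 0.0, -0.761]]
ft_force: [0.3, -0.8, -2.3]
grip_width: -0.0
gripper_force: 0.7
```

Forces are gentle now, about 2.4 N. I'll continue.

Call:
arm_command --deltas '[{"rx": 0, "ry": 0, "rz": 0, "dx": 0.0037, "dy": 0, "dz": -0.0027, "fingers": 0}, {"rx": 0, "ry": 0, "rz": 0, "dx": 0.0038, "dy": 0, "dz": -0.0026, "fingers": 0}, {"rx": 0, "ry": 0, "rz": 0, "dx": 0.0039, "dy": 0, "dz": -0.0025, "fingers": 0}, {"rx": 0, "ry": 0, "rz": 0, "dx": 0.0039, "dy": 0, "dz": -0.0024, "fingers": 0}, {"rx": 0, "ry": 0, "rz": 0, "dx": 0.004, "dy": 0, "dz": -0.0022, "fingers": 0}, {"rx": 0, "ry": 0, "rz": 0, "dx": 0.004, "dy": 0, "dz": -0.0021, "fingers": 0}, {"rx": 0, "ry": 0, "rz": 0, "dx": 0.0041, "dy": 0, "dz": -0.002, "fingers": 0}]'

```text
time_s: 15.5
position: [0.4435, 0.0379, 0.1558]
tool_rot: [[-0.162, 0.977, -0.138], [0.743, 0.213, 0.634], [0.649, -0.0, -0.761]]
ft_force: [0.2, -0.1, -1.9]
grip_width: 0.0001
gripper_force: 0.7
```

```bash
python3 plan.py .494 .9 12
```

```text
t 15.5 q [-28.4, 25.2, 94.8, 29.5, 89.2, -48.9] art [-77.9  35.1 155.8] alpha 49.5 F_art [-0.1 -0.1 -1.9]
tool delta mm [-0.7  0.1  1.2] rot rad [ 0.001 -0.008 -0.002]
[ 4.7  0.  -2.1] 0.0 0.528
[ 4.7  0.  -2. ] 0.0 0.562
[ 4.8  0.  -1.8] 0.0 0.596
[ 4.8  0.  -1.6] 0.0 0.629
[ 4.9  0.  -1.5] 0.0 0.663
[ 4.9  0.  -1.3] 0.0 0.697
[ 4.9  0.  -1.1] 0.0 0.731
[ 5.  0. -1.] 0.0 0.765
[ 5.   0.  -0.8] 0.0 0.798
[ 5.   0.  -0.6] 0.0 0.832
[ 5.   0.  -0.5] 0.0 0.866
[ 5.   0.  -0.3] 0.0 0.9
[('crossbar', [406.3, 293.7], 0.75), ('hinge', [368.8, 143.5], 0.94)]
0 [[381.97734676 349.85121697]]
0.444 [[404.58514119 306.80711565]]
0.494 [[407.50060934 296.05349528]]
0.544 [[410.44094202 283.8449802 ]]
hinge [[368.81536223 143.19873082]]
```

Call:
arm_command --deltas '[{"rx": 0, "ry": 0, "rz": 0, "dx": 0.0046, "dy": 0, "dz": -0.002, "fingers": 0}, {"rx": 0, "ry": 0, "rz": 0, "dx": 0.0047, "dy": 0, "dz": -0.002, "fingers": 0}, {"rx": 0, "ry": 0, "rz": 0, "dx": 0.0048, "dy": 0, "dz": -0.0018, "fingers": 0}, {"rx": 0, "ry": 0, "rz": 0, "dx": 0.0048, "dy": 0, "dz": -0.0016, "fingers": 0}, {"rx": 0, "ry": 0, "rz": 0, "dx": 0.0049, "dy": 0, "dz": -0.0015, "fingers": 0}, {"rx": 0, "ry": 0, "rz": 0, "dx": 0.0049, "dy": 0, "dz": -0.0013, "fingers": 0}, {"rx": 0, "ry": 0, "rz": 0, "dx": 0.0049, "dy": 0, "dz": -0.0011, "fingers": 0}, {"rx": 0, "ry": 0, "rz": 0, "dx": 0.005, "dy": 0, "dz": -0.001, "fingers": 0}, {"rx": 0, "ry": 0, "rz": 0, "dx": 0.005, "dy": 0, "dz": -0.0008, "fingers": 0}, {"rx": 0, "ry": 0, "rz": 0, "dx": 0.005, "dy": 0, "dz": -0.0006, "fingers": 0}, {"rx": 0, "ry": 0, "rz": 0, "dx": 0.005, "dy": 0, "dz": -0.0005, "fingers": 0}, {"rx": 0, "ry": 0, "rz": 0, "dx": 0.005, "dy": 0, "dz": -0.0003, "fingers": 0}]'

```text
time_s: 16.85
position: [0.4359, 0.0724, 0.2048]
tool_rot: [[-0.162, 0.977, -0.138], [0.743, 0.213, 0.634], [0.649, -0.0, -0.761]]
ft_force: [0.4, 0.2, -2.0]
grip_width: -0.0
gripper_force: 0.6
```

```bash
python3 plan.py .9 1.26 12
```

```text
t 16.85 q [-25.1, 20.1, 93.3, 31.1, 93.4, -43.1] art [-42.5  35.  204.8] alpha 49.6 F_art [ 0.1 -0.4 -2. ]
tool delta mm [-0.5  0.   1.5] rot rad [ 0.001 -0.008 -0.002]
[ 4.1  0.  -0.4] -0.031 0.93
[ 4.1  0.  -0.4] -0.031 0.96
[ 4.1  0.  -0.5] -0.031 0.99
[ 4.1  0.  -0.5] -0.031 1.02
[ 4.1  0.  -0.5] -0.031 1.05
[ 4.1  0.  -0.5] -0.031 1.08
[ 4.1  0.  -0.5] -0.031 1.11
[ 4.1  0.  -0.5] -0.031 1.14
[ 4.1  0.  -0.5] -0.031 1.17
[ 4.1  0.  -0.5] -0.031 1.2
[ 4.1  0.  -0.5] -0.031 1.23
[ 4.1  0.  -0.5] -0.031 1.26
[('crossbar', [400.0, 288.6], 0.91), ('hinge', [364.2, 214.7], 0.76)]
0 [[373.27949365 407.78304335]]
0.85 [[403.52199185 305.89190747]]
0.9 [[404.84593069 290.74957604]]
0.9500000000000001 [[406.00468517 274.77032309]]
hinge [[363.1699418  213.77643104]]
```

Call:
arm_command --deltas '[{"rx": 0, "ry": -0.031, "rz": 0, "dx": 0.0041, "dy": 0, "dz": -0.0003, "fingers": 0}, {"rx": 0, "ry": -0.031, "rz": 0, "dx": 0.0041, "dy": 0, "dz": -0.0003, "fingers": 0}, {"rx": 0, "ry": -0.031, "rz": 0, "dx": 0.0041, "dy": 0, "dz": -0.0004, "fingers": 0}, {"rx": 0, "ry": -0.031, "rz": 0, "dx": 0.0041, "dy": 0, "dz": -0.0004, "fingers": 0}, {"rx": 0, "ry": -0.031, "rz": 0, "dx": 0.0041, "dy": 0, "dz": -0.0004, "fingers": 0}, {"rx": 0, "ry": -0.031, "rz": 0, "dx": 0.0041, "dy": 0, "dz": -0.0004, "fingers": 0}, {"rx": 0, "ry": -0.031, "rz": 0, "dx": 0.0041, "dy": 0, "dz": -0.0004, "fingers": 0}, {"rx": 0, "ry": -0.031, "rz": 0, "dx": 0.0041, "dy": 0, "dz": -0.0004, "fingers": 0}, {"rx": 0, "ry": -0.031, "rz": 0, "dx": 0.0041, "dy": 0, "dz": -0.0004, "fingers": 0}, {"rx": 0, "ry": -0.031, "rz": 0, "dx": 0.0041, "dy": 0, "dz": -0.0004, "fingers": 0}, {"rx": 0, "ry": -0.031, "rz": 0, "dx": 0.0041, "dy": 0, "dz": -0.0004, "fingers": 0}, {"rx": 0, "ry": -0.031, "rz": 0, "dx": 0.0041, "dy": 0, "dz": -0.0004, "fingers": 0}]'

```text
time_s: 18.2
position: [0.4275, 0.1113, 0.2336]
tool_rot: [[-0.202, 0.977, -0.069], [0.924, 0.213, 0.318], [0.325, 0.0, -0.946]]
ft_force: [0.0, -0.7, -0.8]
grip_width: -0.0
gripper_force: 0.4
```

```bash
python3 plan.py 1.26 1.57 11
```

```text
t 18.2 q [-11.5, 12.0, 90.9, 17.4, 85.3, -26.5] art [ -2.8  34.9 233.6] alpha 71.0 F_art [-0.7  0.1 -0.8]
tool delta mm [-0.3 -0.1  1. ] rot rad [ 0.001 -0.008 -0.002]
[ 3.8  0.  -0.5] -0.029 1.288
[ 3.8  0.  -0.5] -0.029 1.316
[ 3.8  0.  -0.5] -0.029 1.345
[ 3.8  0.  -0.5] -0.029 1.373
[ 3.9  0.  -0.5] -0.029 1.401
[ 3.9  0.  -0.5] -0.029 1.429
[ 3.9  0.  -0.5] -0.029 1.457
[ 3.9  0.  -0.5] -0.029 1.485
[ 3.9  0.  -0.5] -0.029 1.514
[ 3.9  0.  -0.5] -0.029 1.542
[ 3.9  0.  -0.5] -0.029 1.57
[('crossbar', [401.7, 281.9], 0.85), ('hinge', [364.0, 214.7], 0.93)]
0 [[363.02600532 384.75523793]]
1.21 [[402.46346537 304.48471703]]
1.26 [[403.81696955 289.55130355]]
1.31 [[405.01261178 273.76284373]]
hinge [[362.91367638 210.97402657]]
```

Call:
arm_command --deltas '[{"rx": 0, "ry": -0.029, "rz": 0, "dx": 0.0038, "dy": 0, "dz": -0.0003, "fingers": 0}, {"rx": 0, "ry": -0.029, "rz": 0, "dx": 0.0038, "dy": 0, "dz": -0.0003, "fingers": 0}, {"rx": 0, "ry": -0.029, "rz": 0, "dx": 0.0038, "dy": 0, "dz": -0.0003, "fingers": 0}, {"rx": 0, "ry": -0.029, "rz": 0, "dx": 0.0038, "dy": 0, "dz": -0.0004, "fingers": 0}, {"rx": 0, "ry": -0.029, "rz": 0, "dx": 0.0038, "dy": 0, "dz": -0.0004, "fingers": 0}, {"rx": 0, "ry": -0.029, "rz": 0, "dx": 0.0038, "dy": 0, "dz": -0.0004, "fingers": 0}, {"rx": 0, "ry": -0.029, "rz": 0, "dx": 0.0038, "dy": 0, "dz": -0.0004, "fingers": 0}, {"rx": 0, "ry": -0.029, "rz": 0, "dx": 0.0038, "dy": 0, "dz": -0.0004, "fingers": 0}, {"rx": 0, "ry": -0.029, "rz": 0, "dx": 0.0038, "dy": 0, "dz": -0.0004, "fingers": 0}, {"rx": 0, "ry": -0.029, "rz": 0, "dx": 0.0038, "dy": 0, "dz": -0.0004, "fingers": 0}]'

```text
time_s: 19.35
position: [0.4197, 0.1468, 0.2448]
tool_rot: [[-0.213, 0.977, -0.009], [0.976, 0.213, 0.041], [0.042, 0.0, -0.999]]
ft_force: [-0.0, -0.3, -0.4]
grip_width: -0.0
gripper_force: 0.2
```

```bash
python3 plan.py 1.55 1.85 10
```

```text
t 19.35 q [2.5, 10.4, 88.5, 2.4, 81.5, -10.1] art [ 33.6  34.9 244.8] alpha 87.6 F_art [-0.3  0.1 -0.4]
tool delta mm [ 1.5 -0.1 -0.2] rot rad [ 0.    -0.021 -0.002]
[ 4.2  0.  -0.4] -0.021 1.58
[4.4 0.  0. ] 0.0 1.61
[4.4 0.  0.2] 0.0 1.64
[4.4 0.  0.3] 0.0 1.67
[4.4 0.  0.4] 0.0 1.7
[4.4 0.  0.5] 0.0 1.73
[4.4 0.  0.7] 0.0 1.76
[4.3 0.  0.8] 0.0 1.79
[4.3 0.  0.9] 0.0 1.82
[4.3 0.  1.1] 0.0 1.85
[('crossbar', [404.1, 287.0], 0.67), ('hinge', [363.2, 212.0], 0.83)]
0 [[357.41727814 357.66872505]]
1.5 [[402.24026632 300.15449078]]
1.55 [[403.59286853 285.124056  ]]
1.6 [[404.78805713 269.2448316 ]]
hinge [[362.79641803 208.67315752]]
```

Call:
arm_command --deltas '[{"rx": 0, "ry": -0.021, "rz": 0, "dx": 0.0035, "dy": 0, "dz": 0, "fingers": 0}, {"rx": 0, "ry": -0.021, "rz": 0, "dx": 0.0035, "dy": 0, "dz": 0, "fingers": 0}, {"rx": 0, "ry": 0, "rz": 0, "dx": 0.0035, "dy": 0, "dz": 0.0001, "fingers": 0}, {"rx": 0, "ry": 0, "rz": 0, "dx": 0.0035, "dy": 0, "dz": 0.0002, "fingers": 0}, {"rx": 0, "ry": 0, "rz": 0, "dx": 0.0035, "dy": 0, "dz": 0.0003, "fingers": 0}, {"rx": 0, "ry": 0, "rz": 0, "dx": 0.0035, "dy": 0, "dz": 0.0004, "fingers": 0}, {"rx": 0, "ry": 0, "rz": 0, "dx": 0.0035, "dy": 0, "dz": 0.0005, "fingers": 0}, {"rx": 0, "ry": 0, "rz": 0, "dx": 0.003, "dy": 0, "dz": 0.0005, "fingers": 0}, {"rx": 0, "ry": 0, "rz": 0, "dx": 0.003, "dy": 0, "dz": 0.0006, "fingers": 0}, {"rx": 0, "ry": 0, "rz": 0, "dx": 0.003, "dy": 0, "dz": 0.0006, "fingers": 0}]'

```text
time_s: 20.5
position: [0.4126, 0.1795, 0.2417]
tool_rot: [[-0.213, 0.977, -0.001], [0.977, 0.213, 0.002], [0.002, -0.0, -1.0]]
ft_force: [0.2, -0.3, -0.7]
grip_width: 0.0004
gripper_force: 0.0
```

```bash
python3 plan.py 1.77 1.95 6
```

```text
t 20.5 q [8.3, 11.2, 88.0, 0.1, 80.8, -4.0] art [ 67.   34.8 241.7] alpha 89.9 F_art [-0.3 -0.1 -0.7]
tool delta mm [ 0.2 -0.2 -1.4] rot rad [-0.    -0.002 -0.002]
[4.3 0.  0.9] 0.0 1.8
[4.3 0.  1. ] 0.0 1.83
[4.3 0.  1.1] 0.0 1.86
[4.2 0.  1.2] 0.0 1.89
[4.2 0.  1.4] 0.0 1.92
[4.1 0.  1.5] 0.0 1.95
[('crossbar', [407.3, 286.2], 0.83), ('hinge', [361.8, 243.7], 0.87)]
0 [[356.19483628 379.42465866]]
1.72 [[402.96620739 305.31950544]]
1.77 [[403.60307934 288.99608372]]
1.82 [[404.0422033  272.21695313]]
hinge [[361.94668232 241.10458677]]
```

Call:
arm_command --deltas '[{"rx": 0, "ry": 0, "rz": 0, "dx": 0.003, "dy": 0, "dz": 0.0006, "fingers": 0}, {"rx": 0, "ry": 0, "rz": 0, "dx": 0.003, "dy": 0, "dz": 0.0007, "fingers": 0}, {"rx": 0, "ry": 0, "rz": 0, "dx": 0.003, "dy": 0, "dz": 0.0007, "fingers": 0}, {"rx": 0, "ry": 0, "rz": 0, "dx": 0.002, "dy": 0, "dz": 0, "fingers": 0}, {"rx": 0, "ry": 0, "rz": 0, "dx": 0, "dy": 0, "dz": 0, "fingers": 0}, {"rx": 0, "ry": 0, "rz": 0, "dx": 0, "dy": 0, "dz": 0, "fingers": 0}, {"rx": 0, "ry": 0, "rz": 0, "dx": 0, "dy": 0, "dz": 0, "fingers": 0}]'

```text
time_s: 21.35
position: [0.4103, 0.1899, 0.2398]
tool_rot: [[-0.213, 0.977, -0.0], [0.977, 0.213, 0.002], [0.002, 0.0, -1.0]]
ft_force: [-0.2, -0.4, -1.6]
grip_width: 0.0001
gripper_force: 0.0
```

```bash
python3 plan.py 1.85 2.3 2 ; python3 - <<'E'
from g import *
for i in range(3):
    w=env.get_image("wrist");print([(q,x["location"],x["p"]) for q in("crossbar",) for x in env.tip_of(q,w)[:1]])
cv2.imwrite("pics/w6.png",w["color"])
E
```

```text
t 21.35 q [9.7, 11.5, 87.9, 0.1, 80.6, -2.6] art [ 77.7  34.7 239.8] alpha 89.9 F_art [-0.3  0.3 -1.6]
tool delta mm [ 1.  -0.3 -0.7] rot rad [ 0.    -0.002 -0.002]
[30.7  0.  12. ] 0.0 2.075
[27.1  0.  18.5] 0.0 2.3
[('crossbar', [395.5, 143.4], 0.93)]
0 [[355.96935016 389.32998164]]
1.8 [[402.83764507 303.08280615]]
1.85 [[403.14143929 286.3927337 ]]
1.9000000000000001 [[403.24198375 269.45245175]]
hinge [[361.64107264 253.39489532]]
[('crossbar', [397.8, 144.1], 0.7)]
[('crossbar', [400.9, 144.3], 0.63)]
[('crossbar', [397.6, 144.6], 0.88)]
```

View pics/w6.png

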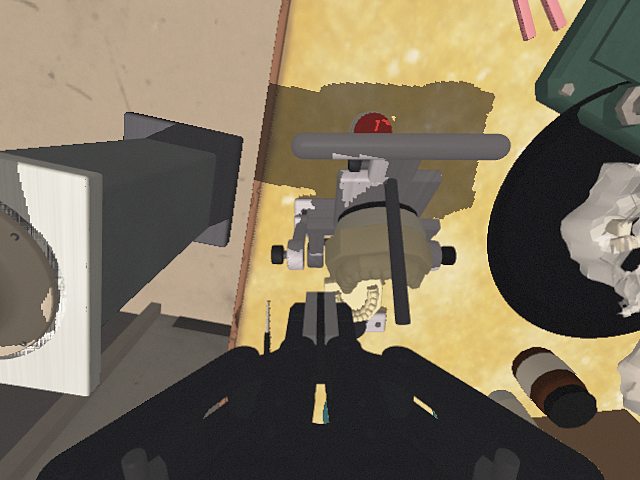

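The arm lies back open: the bar is at row 145, the upper cast is turned up at (385,240), and the jar under the bar is untouched. I'll retreat straight up and check.

Call:
arm_command --deltas '[{"rx": 0, "ry": 0, "rz": 0, "dx": -0.005, "dy": 0, "dz": -0.01, "fingers": 0}, {"rx": 0, "ry": 0, "rz": 0, "dx": -0.01, "dy": 0, "dz": -0.03, "fingers": 0}, {"rx": 0, "ry": 0, "rz": 0, "dx": -0.02, "dy": 0, "dz": -0.04, "fingers": 0}, {"rx": 0, "ry": 0, "rz": 0, "dx": -0.03, "dy": 0, "dz": -0.03, "fingers": 0}, {"rx": 0, "ry": 0, "rz": 0, "dx": -0.04, "dy": 0, "dz": 0, "fingers": 0}, {"rx": 0, "ry": 0, "rz": 0, "dx": -0.04, "dy": 0, "dz": 0, "fingers": 0}, {"rx": 0, "ry": 0, "rz": 0, "dx": -0.03, "dy": 0, "dz": 0, "fingers": 0}, {"rx": 0, "ry": 0, "rz": 0, "dx": 0, "dy": 0, "dz": 0, "fingers": 0}, {"rx": 0, "ry": 0, "rz": 0, "dx": 0, "dy": 0, "dz": 0, "fingers": 0}]'

```text
time_s: 22.7
position: [0.4476, 0.0184, 0.35]
tool_rot: [[-0.212, 0.977, 0.0], [0.977, 0.212, 0.002], [0.002, 0.0, -1.0]]
ft_force: [0.3, 0.9, -1.1]
grip_width: -0.0006
gripper_force: 0.0
```

```bash
python3 - <<'E'
from g import *
status();w=env.get_image("wrist");cv2.imwrite("pics/w7.png",w["color"])
for q,a in(("hinge",(55,0,108)),("latch_knob",(63.6,0,132)),("crossbar",(55-148*np.cos(2.3),0,108+148*np.sin(2.3)))): print(q,env.tip_of(q,w)[:1],project(w,pose(V,np.array(a)/1e3)))
E
```

```text
t 22.7 q [-12.9, 7.6, 74.7, 0.1, 97.7, -25.1] art [-97.8  35.3 350. ] alpha 89.9 F_art [ 0.8 -0.5 -1.1]
hinge [{'location': [355.4, 51.4], 'p': 0.92}] [[356.18774982  50.97298208]]
latch_knob [{'location': [357.9, 35.3], 'p': 0.72}] [[359.0935925   35.45697569]]
crossbar [] [[ 380.37638734 -171.9316299 ]]
```

View pics/w7.png

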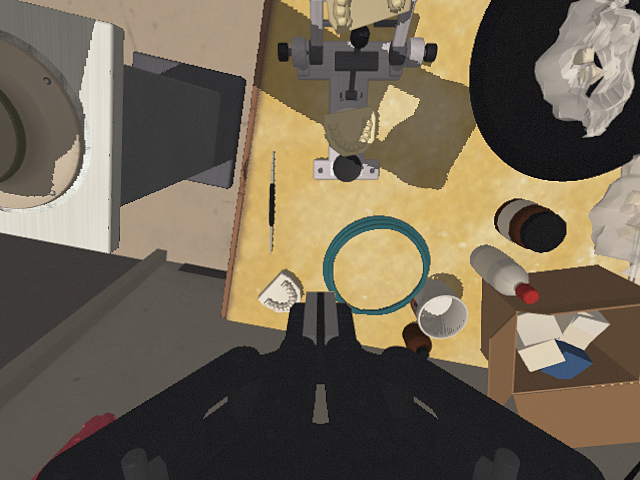

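The upper arm is open, the latch knob is back at (358,35), and the hinge is at (355,51), within a pixel of where it was. The spare cast at (282,290) and the carver at (271,200) are in place. I'll hand in the job.

```bash
python3 -c "
from rig import env
print(env.close_job())"
```

```text
the job is handed in; nothing more can be done
None
```

The articulator is open: the latch is pushed fully back and the upper arm lies back on its stop, with the articulator where it was and the spare cast, jar and carver untouched. The push on the bar briefly reached about 8 N at the start of the lift, then stayed near 2 N. The job was handed in at about 23 s; no verdict was shown.

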